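# Cover the glaze tub, dip the gauge and hold it level for reading

### The arm

A 7-joint arm with a two-finger parallel gripper is mounted at the origin on the work surface; the furniture and walls round the work are solid. World frame = base frame: x ahead of the robot, y to its left, z up, the work surface at z = 0. Lengths are in m, angles in rad, forces in N, time in s.
With the tool pointing down it reaches from about 0.4 to 0.875 m from the base axis. Payload 19.3 kg.
Tool frame: the origin (TCP) lies at the very end of the fingers, on their centre line; the grasp point (between the pads) lies 19 mm behind it; z points along the fingers, y is the direction in which the jaws open and shut (so a half turn about z gives the same grasp; the last joint's range is limited). The gripper opens to 85 mm and grips with 20 to 120 N. Pads are 22 mm wide; open, the fingers measure 114 mm over their backs; the gripper's body (76 mm by 85 mm) begins 54 mm behind the grasp point. The pads swing forward as they close: fully open they stand 13 mm farther back than shut.
Start: joints at [-1.302, 0.521, -0.036, 1.599, 0.021, 1.021, -0.113], TCP at [0.208, 0.589, 0.231] pointing down, gripper open.
Joint ranges: [-2.91, 2.91], [-0.3, 2.13], [-1.5, 1.42], [0.17, 2.43], [-1.26, 4.41], [0.16, 1.93], [-2.52, 2.52]. Speed limits (rad/s): [1.89, 1.89, 2.39, 2.39, 3.01, 3.01, 3.01].

### API

Orientations are given as [roll, pitch, yaw] about the fixed x, y, z axes, in that order (R = Rz(yaw) Ry(pitch) Rx(roll)).
In Python, from workcell import bot, grab_frame, calibration, workorder gives the robot as it stands.
- The arm moves only by the tool move_arm, never from a script. Its arguments are lists of equal length, an entry for each row: "jaw": the closure in counts, from 0 (fully open) to 255 (shut); "dp": the shift along the tool's x, y, z in units of 800 mm (1.0 is 800 mm), a list of three; "rotation": the turn, a rotation vector about the tool's x, y, z in units of pi rad (1.0 is pi rad), a list of three. In form: {"jaw": [jaw, ...], "dp": [[dx, dy, dz], ...], "rotation": [[rx, ry, rz], ...]}. A call has 1 to 10 rows; each row shifts and turns the commanded pose from where the row before left it, along the tool's axes as they then stand; what a row does not reach is not made up. A row lasts 1/8 s, in which the tool goes at most 62.5 mm and 10.7 degrees, less where a joint would pass 70% of its speed; a pose out of reach is approached as far as the arm can. A call with a number of a shift or a turn outside -1 to 1 is refused whole. A call with a gripper value outside its range is refused whole. The fingers move at their own pace and stop on an object; "squeeze" is the grip in N (left out, the last holds). Time passes only in rows, so rows that do not move let the fingers close. It gives the time, the measured TCP pose, the force and the opening at its end, in the units of the state.
- bot.observe(): the state, without advancing time (a new reading comes with each control period).
- grab_frame(name): name is "scene" or "top"; returns the picture (400x640x3 uint8, blue, green, red); there is no depth.
- calibration(name): a dict with "camera_matrix" (3x3 intrinsics, pixels), "T" (4x4, takes a point from camera to world coordinates). Camera axes: x right, y down, z forward; pixel columns grow to the right and rows downward; lengths in m; the calibration is good to about 2 mm. A picture is of the moment at which its call begins. calibration takes no time and is no camera call.
- workorder.job_done(): hands the job in, once; it reports no verdict.
The state is a dict: "clock": time; "qpos": joint angles; "qd": joint speeds; "joint_efforts": joint torques, N m; "position": TCP position; "tool_rot": TCP orientation; "force": force on the tool from outside, world axes, zero at the start; "moment": the same for the moment, N m; "grip_width": finger opening in m.
Only numpy, scipy, OpenCV 4.12 (cv2) and the standard library are available. Lean on these libraries where they do the work, as an engineer would, in place of code of your own. Each camera call takes 0.05 s, during which the arm holds its last target. There are 200 camera calls.

### The job

Set the loose metal cover on the white glaze tub so that it sits seated and level, and let go of it. Then take the red-handled dip gauge from its wooden cradle, slide it tip first into the cover's slanting brass tube until its collar stops against the tube's mouth, and draw it all the way out again, leaving the cover seated. Finish while still holding the gauge by its handle, still and level, clear of the tub, cover and cradle and higher than the cover's black knob, so that the marks at its tip can be read; leave the jar, the cup and the kidney where they are.

Things in the scene. Friction and masses are not known exactly. Their poses are not given: they have to be found in the camera images.
- tub: open round plastic tub, white outside with yellow glaze showing, 100 mm across the rim and 104 mm high, mouth 80 mm or more across inside the rim; fixed to the table, upright. Origin: centre of its underside; z up, the rim's top is at z = 104 mm.
- cover: loose round aluminium cover, 112 mm across, 5 mm thick, 0.4 kg, any heading on the tub is right. Origin: centre of the disc's underside, which rests on the rim; z up. A locating ring beneath (80 mm across, 10 mm deep, tapered foot) drops into the tub's mouth; the cover stands on it at first. On top a black knob at x = -12 mm and a brass tube rising at 40 degrees to the cover's +x, in its xz plane.
- tube_mouth (a point): centre of the mouth of the brass guide tube, 68 mm to the cover's +x and 35 mm above the disc's underside. Its z axis points out of the tube along the bore (up at 40 degrees), its y axis is the cover's y. Bore 14 mm, flared to 22 mm over the last 9 mm, running 52 mm down from here, through the disc; the tube is 22 mm thick, 30 mm at the mouth.
- cover_knob (a point): on the axis of the cover's black square knob (18 x 18 mm, 45 mm tall, with a 26 x 26 x 4 mm foot), 32 mm above the disc's top face and 13 mm below the knob's top: a good height to grip, closing along the cover's y (the tube is in the way along x).
- gauge: dip gauge, 210 mm long, 0.1 kg: steel rod 10 mm thick, 102 mm long, with dark marks and a tapered tip; brass collar 30 mm across; red square handle 16 x 16 x 100 mm. Origin: on the axis at the collar's stop face (towards the tip); x points to the tip. Collar x = -8 to 0, handle x = -108 to -8 mm. Starts level in the cradle, a handle face up; balances behind the collar.
- gauge_tip (a point): end of the gauge's rod, 102 mm from the collar's stop face along the gauge's +x.
- gauge_grip (a point): middle of the gauge's red handle, 56 mm behind the collar's stop face, on the axis; about 62 mm above the table at the start.
- cradle: light wooden cradle, fixed: base 190 x 50 x 8 mm and two posts with notches open at the top, up to 68 mm high, 12 mm thick. Origin: on the table under the resting gauge's collar; x points the way the gauge's tip points. Posts at x = -98 mm (under the handle's end) and +60 mm (under the rod); between them the handle is free on both sides.
- jar_iron: bystander: small glass jar with black lid, 52 mm across, 94 mm high; origin at the centre of its underside.
- test_cup: bystander: brown and buff clay test cup, 64 mm across, 63 mm high; origin at the centre of its underside.
- kidney: bystander: red rubber kidney lying flat, 39 x 85 x 9 mm; origin at the centre of its underside.

How it is judged:
By the outcome, as a careful person would: the job done as asked, in the order asked, and still so for the second after the job is handed in, while the arm keeps its last pose, push and grip.
It also fails if it takes over 72 s, if anything falls off the work surface, if the arm or the gripper's body presses on something with over 40 N, if the wrist force passes 120 N, or if a joint passes its speed limit or range.

## Working session

There is one attempt and no reset: what is moved stays moved. The work goes in short steps, Python scripts to look and compute and a tool call to move; the robot and the scene stay as the last step left them, time stands still between calls to the robot, and variables do not carry over. Pictures are saved under pics/ and viewed, about 8 in all and at most 12, crops included, and the job is handed in when it is done.

Besides the shell and the picture viewer there is one more tool, called in YAML: its name, and indented under it one key for each argument. move_arm: Moves the arm, as the interface text tells. Shifts and turns lie within -1 to 1; 1 stands for 800 mm of shift or pi rad of turn. Its arguments: {"type":"object","properties":{"jaw":{"type":"array","items":{"type":"number"}},"dp":{"type":"array","items":{"type":"array","items":{"type":"number","minimum":-1,"maximum":1}}},"rotation":{"type":"array","items":{"type":"array","items":{"type":"number","minimum":-1,"maximum":1}}},"squeeze":{"type":"number"}},"required":["jaw","dp","rotation"]}

```bash
ls; mkdir -p pics
python3 - <<'E'
from workcell import bot, grab_frame, calibration
import cv2,numpy as np
np.set_printoptions(precision=4,suppress=True)
print(bot.observe())
for n in("scene","top"):
    cv2.imwrite(f"pics/{n}0.png",grab_frame(n)); c=calibration(n); print(n,np.array(c["camera_matrix"]),np.array(c["T"]))
E
```

```text
pics
{'clock': 0.0, 'qpos': array([-1.3022,  0.522 , -0.0363,  1.6   ,  0.0212,  1.0211, -0.1128]), 'qd': array([-0.001 , -0.0013, -0.0015,  0.0012,  0.0006, -0.0009,  0.0005]), 'joint_efforts': array([ -0.0013, -92.7087,   1.9788, -36.9945,   0.0176,   0.0078,
         0.    ]), 'position': array([0.2076, 0.5892, 0.2308]), 'tool_rot': array([-3.1405,  0.0001,  2.8028]), 'force': array([ 0.8695, -0.1168, -0.4124]), 'moment': array([-0.0594,  0.0403,  0.0461]), 'grip_width': 0.08538859835244876}
scene [[442.2462   0.     322.4983]
 [  0.     442.2462 199.9926]
 [  0.       0.       1.    ]] [[ 0.8322 -0.3028  0.4644  0.0266]
 [-0.5542 -0.4339  0.7103 -0.6944]
 [-0.0136 -0.8486 -0.5289  0.6432]
 [ 0.      0.      0.      1.    ]]
top [[421.4002   0.     325.2965]
 [  0.     421.4002 197.3968]
 [  0.       0.       1.    ]] [[ 0.004  -0.9851  0.1722  0.3377]
 [-0.9997 -0.008  -0.0226  0.0549]
 [ 0.0236 -0.1721 -0.9848  0.9978]
 [ 0.      0.      0.      1.    ]]
```

View pics/scene0.png

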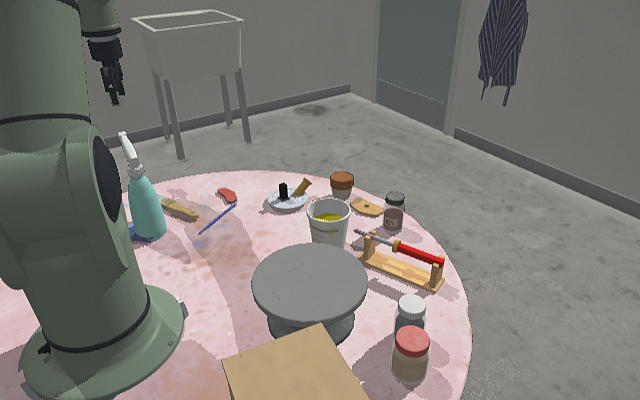

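View pics/top0.png

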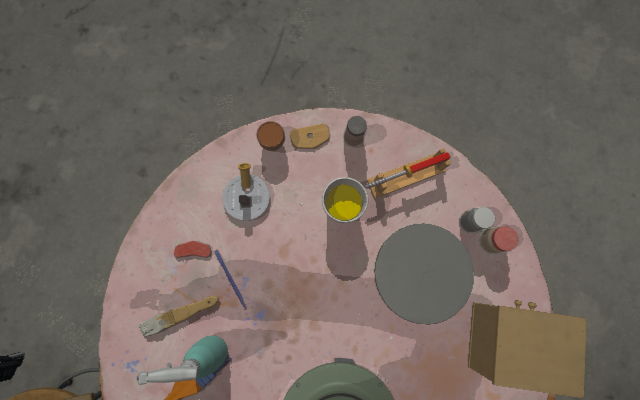

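The scene view shows the cover at about (287,198), the tub at (328,220) and the gauge at (400,248). In the top view the cover is at (246,198) with its tube pointing up (+x), the tub rim is at (345,200), and the gauge runs from its tip (368,187) to the handle end (450,154).

```bash
cat > h.py <<'E'
from workcell import bot, grab_frame, calibration
import cv2,numpy as np
np.set_printoptions(precision=4,suppress=True)
C={n:(np.array(calibration(n)["camera_matrix"]),np.array(calibration(n)["T"])) for n in("scene","top")}
def ray(n,uv):
    K,T=C[n]; d=T[:3,:3]@np.linalg.inv(K)@[uv[0],uv[1],1.]; return T[:3,3],d
def plane(n,uv,z):
    o,d=ray(n,uv); return o+d*(z-o[2])/d[2]
def two(a,b):
    (o,d),(p,e)=ray("scene",a),ray("top",b); t=np.linalg.lstsq(np.c_[d,-e],p-o,rcond=None)[0]
    return (o+d*t[0]+p+e*t[1])/2,np.linalg.norm(o+d*t[0]-p-e*t[1])
def proj(n,P):
    K,T=C[n]; q=K@(T[:3,:3].T@(np.array(P)-T[:3,3])); return q[:2]/q[2]
E
python3 - <<'E'
from h import *
t=cv2.imread("pics/top0.png"); s=cv2.imread("pics/scene0.png")
a=cv2.resize(t[140:232,215:295],None,fx=5,fy=5,interpolation=cv2.INTER_CUBIC)
b=cv2.resize(t[140:232,315:460],None,fx=4,fy=4,interpolation=cv2.INTER_CUBIC)
c=cv2.resize(s[170:292,260:450],None,fx=4,fy=4,interpolation=cv2.INTER_CUBIC)
cv2.imwrite("pics/c1.png",np.hstack([a[:368*1],]) if 0 else a)
cv2.imwrite("pics/c3.png",c)
W=np.zeros((460,800,3),np.uint8);W[:, :400]=a;b2=cv2.resize(b,(400,254));W[:254,400:]=b2;cv2.imwrite("pics/c12.png",W)
# red handle
for n,im,roi in(("top",t,(380,140,460,200)),("scene",s,(380,230,460,280))):
    hsv=cv2.cvtColor(im,cv2.COLOR_BGR2HSV); m=(((hsv[...,0]<6)|(hsv[...,0]>174))&(hsv[...,1]>190)).astype(np.uint8)
    k=np.zeros_like(m);x0,y0,x1,y1=roi;k[y0:y1,x0:x1]=1;m&=k
    c=max(cv2.findContours(m,0,2)[0],key=cv2.contourArea); r=cv2.minAreaRect(c); print(n,cv2.contourArea(c),r,cv2.boxPoints(r).tolist())
    if n=="top":
        for p in cv2.boxPoints(r): print(plane("top",p,.07))
E
```

```text
top 184.5 ((429.3699035644531, 161.486328125), (5.852057456970215, 40.14511489868164), 69.44395446777344) [[409.5479736328125, 165.79454040527344], [447.13702392578125, 151.6986541748047], [449.19183349609375, 157.17811584472656], [411.602783203125, 171.2740020751953]]
[ 0.5745 -0.158   0.07  ]
[ 0.6086 -0.2457  0.07  ]
[ 0.5957 -0.2498  0.07  ]
[ 0.5617 -0.1623  0.07  ]
scene 335.5 ((420.2054748535156, 254.95205688476562), (48.33799743652344, 8.66104507446289), 20.556047439575195) [[396.0548095703125, 250.52056884765625], [399.09588623046875, 242.4109649658203], [444.35614013671875, 259.383544921875], [441.3150634765625, 267.4931640625]]
```

View pics/c12.png

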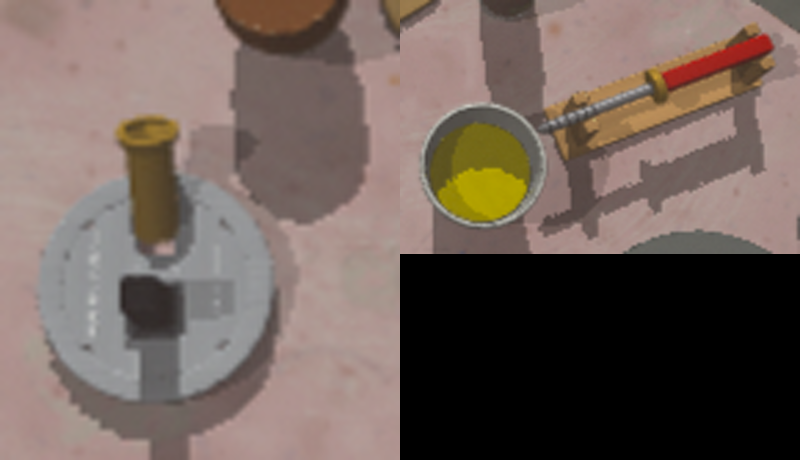

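View pics/c3.png

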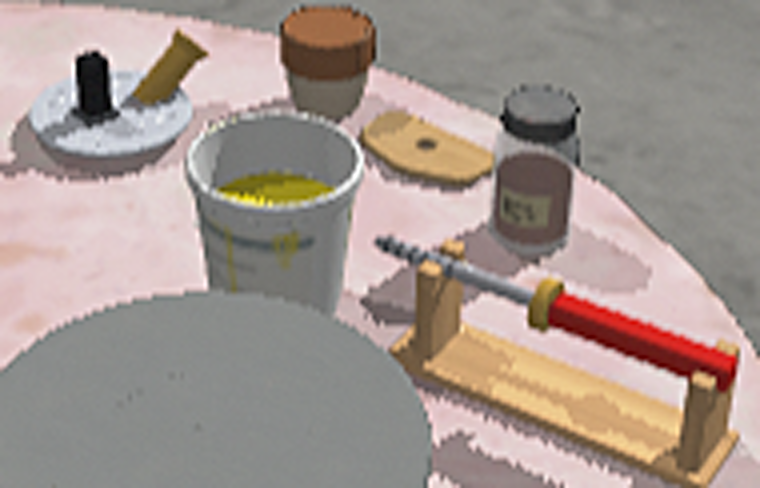

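The crops show the disc's circle centred near (246.3,197.5), the tube mouth near (244.8,166) and the knob top near (244,198). The tub rim is centred near (345.3,199.6), with the gauge tip about 5 px from it. I'll measure these with masks next.

Run:
```python
from h import *
t=cv2.imread("pics/top0.png"); s=cv2.imread("pics/scene0.png")
def biggest(m,x0,y0,x1,y1):
    k=np.zeros_like(m,np.uint8);k[y0:y1,x0:x1]=1
    return max(cv2.findContours((m.astype(np.uint8)&k),0,2)[0],key=cv2.contourArea)
def comp(n,im,test,roi,z,label):
    h=cv2.cvtColor(im,cv2.COLOR_BGR2HSV).astype(int)
    c=cv2.convexHull(biggest(test(h),*roi)); P=np.array([plane(n,p[0].astype(float),z)[:2] for p in c])
    M=np.c_[2*P,np.ones(len(P))]; q=np.linalg.lstsq(M,(P**2).sum(1),rcond=None)[0]; r=np.sqrt(q[2]+q[0]**2+q[1]**2)
    res=np.abs(np.linalg.norm(P-q[:2],axis=1)-r); print(label,n,"centre",q[:2],"r",r,"maxres",res.max()); return q[:2]
h=cv2.cvtColor(t,cv2.COLOR_BGR2HSV); print(h[215,235],h[215,265],h[205,225],h[190,320],h[180,330], h[200,324],h[200,366],h[199,300])
gray=lambda h:(h[...,1]<26)|((h[...,0]>60)&(h[...,0]<160))
cc=comp("top",t,lambda h:(gray(h))&(h[...,2]>120),(218,172,275,225),.015,"cover")
tb=comp("top",t,lambda h:(gray(h)&(h[...,2]>95))|((h[...,0]>20)&(h[...,0]<40)&(h[...,1]>120)),(318,172,366,226),.104,"tub")
comp("scene",s,lambda h:(h[...,1]<22)&(h[...,2]>110),(305,195,353,222),.104,"tub")
# tube mouth (top): brass mask
H=h.astype(int); m=(H[...,0]>12)&(H[...,0]<32)&(H[...,1]>110)
c=biggest(m,232,158,258,195); r=cv2.minAreaRect(c); print("brass",r,cv2.boundingRect(c))
k=biggest(H[...,2]<60,230,188,262,212); print("knob top",cv2.minAreaRect(k),cv2.boundingRect(k))
hs=cv2.cvtColor(s,cv2.COLOR_BGR2HSV)
k=biggest(hs[...,2]<50,270,178,295,205); print("knob sc",cv2.boundingRect(k))
m=plane("top",(244.8,166),.045); d=m[:2]-cc; print("mouth",m,np.linalg.norm(d),"yaw",np.arctan2(d[1],d[0]))
y=np.arctan2(d[1],d[0]); x=np.array([np.cos(y),np.sin(y)])
for nm,X,Z in(("knobtop",-12,60),("mouth",68,45),("knobfoot",-12,15)):
    P=[*(cc+x*X/1000),Z/1000]; print(nm,P,proj("top",P),proj("scene",P))
# collar & tip
print("tip top", plane("top",(368,186.5),.062), "2view",two((260+383/4,170+241/4),(368,186.5)))
print("collar 2view",two((260+545/4,170+304/4),(315+656/2.7586,140+84/2.7586)))
hd=lambda a,b:two(a,b)
print("handle end",two((443.5,263.2),(449,153.5)))
```

```text
[100   5 153] [  5  46 112] [100   5 153] [  9  41 173] [  5  47 170] [17 25 93] [ 26  15 136] [  5  44 174]
cover top centre [0.5104 0.2205] r 0.055085511852939556 maxres 0.0010321040480179428
tub top centre [ 0.4903 -0.0071] r 0.04919039564965271 maxres 0.0005080309722507656
tub scene centre [ 0.4844 -0.0137] r 0.05497495372002154 maxres 0.005138477275764858
brass ((244.0, 175.0), (24.0, 12.0), 90.0) (238, 163, 13, 25)
knob top ((244.0, 200.5), (9.0, 10.0), 90.0) (239, 196, 11, 10)
knob sc (279, 183, 9, 18)
mouth [0.5766 0.2198 0.045 ] 0.06617614541960519 yaw -0.011255047942767797
knobtop [np.float64(0.4984032748433786), np.float64(0.22063753166411745), 0.06] [242.0284 198.1587] [282.4557 183.126 ]
mouth [np.float64(0.5783982078527001), np.float64(0.2197371468385173), 0.045] [244.8379 165.2346] [308.2608 179.7223]
knobfoot [np.float64(0.4984032748433786), np.float64(0.22063753166411745), 0.015] [245.2975 201.4146] [283.4736 197.5179]
tip top [ 0.5272 -0.0635  0.062 ] 2view (array([ 0.5269, -0.0633,  0.0625]), np.float64(0.0004124634595006753))
collar 2view (array([ 0.4601, -0.3375,  0.2586]), np.float64(0.12898616842561847))
handle end (array([ 0.6061, -0.2521,  0.0607]), np.float64(0.002322041875757791))
```

Run:
```python
from h import *
t=cv2.imread("pics/top0.png"); h=cv2.cvtColor(t,cv2.COLOR_BGR2HSV).astype(int)
m=((h[...,1]<30)|((h[...,0]>60)&(h[...,0]<160)))&(h[...,2]>90)|((h[...,0]>20)&(h[...,0]<40)&(h[...,1]>120))
k=np.zeros(m.shape,np.uint8);cv2.circle(k,(345,200),26,1,-1);k[:,:]*=1
m=m.astype(np.uint8)&k; m=cv2.morphologyEx(m,cv2.MORPH_OPEN,np.ones((5,5),np.uint8))
c=max(cv2.findContours(m,0,2)[0],key=cv2.contourArea);print(cv2.boundingRect(c))
P=np.array([plane("top",p[0].astype(float),.104)[:2] for p in cv2.convexHull(c)])
for _ in range(4):
    q=np.linalg.lstsq(np.c_[2*P,np.ones(len(P))],(P**2).sum(1),rcond=None)[0]; r=np.sqrt(q[2]+q[0]**2+q[1]**2)
    e=np.linalg.norm(P-q[:2],axis=1)-r; print(q[:2],r,np.abs(e).max(),len(P)); P=P[np.abs(e)<.0012]
print("collar",two((260+545/4,170+304/4),(315+256/2.7586,140+84/2.7586)))
a,b=np.array([.527,-.0634]),np.array([.6061,-.2521]);d=(a-b)/np.linalg.norm(a-b);print(np.linalg.norm(a-b),d,np.arctan2(d[1],d[0]))
p=[plane("top",x,.07) for x in((447.1,151.7),(449.2,157.2),(409.5,165.8),(411.6,171.3))];e=(p[0]+p[1])/2;f=(p[2]+p[3])/2;g=f-e;print(e,f,np.arctan2(g[1],g[0]),np.linalg.norm(g))
```

```text
(326, 181, 42, 39)
[ 0.488  -0.0129] 0.0439869204293822 0.006269243880431943 20
[ 0.4881 -0.0128] 0.04422831087156916 0.000980523834627503 6
[ 0.4881 -0.0128] 0.04422831087156916 0.000980523834627503 6
[ 0.4881 -0.0128] 0.04422831087156916 0.000980523834627503 6
collar (array([ 0.5654, -0.1555,  0.0603]), np.float64(0.0012432413692680811))
0.20460816210503427 [-0.3866  0.9223] 1.9677303809188387
[ 0.6021 -0.2477  0.07  ] [ 0.5681 -0.1601  0.07  ] 1.941418252488699 0.09406774529219972
```

move_arm:
  jaw: [0, 0, 0]
  dp:
    - [-0.02, -0.025, 0]
    - [-0.03, -0.04, 0]
    - [0, 0, 0]
  rotation:
    - [0, 0, -0.054]
    - [0, 0, -0.0538]
    - [0, 0, 0]
  squeeze: 60

```text
clock: 0.48
position: [0.2364, 0.5274, 0.2313]
tool_rot: [-3.14, 0.001, 3.141]
force: [-0.6, 1.3, 0.0]
grip_width: 0.0854
```

move_arm:
  jaw: [0, 0, 0, 0, 0, 0, 0, 0, 0, 0]
  dp:
    - [-0.02, -0.024, 0.008]
    - [-0.041, -0.048, 0.0155]
    - [-0.041, -0.048, 0.0155]
    - [-0.041, -0.048, 0.0155]
    - [-0.041, -0.048, 0.0155]
    - [-0.041, -0.048, 0.0155]
    - [-0.041, -0.048, 0.0155]
    - [-0.041, -0.048, 0.0155]
    - [-0.0205, -0.024, 0.0085]
    - [0, 0, 0]
  rotation:
    - [0, 0, 0]
    - [0, 0, 0]
    - [0, 0, 0]
    - [0, 0, 0]
    - [0, 0, 0]
    - [0, 0, 0]
    - [0, 0, 0]
    - [0, 0, 0]
    - [0, 0, 0]
    - [0, 0, 0]

```text
clock: 1.72
position: [0.4972, 0.221, 0.1305]
tool_rot: [-3.141, -0.001, 3.138]
force: [-0.7, 0.3, 0.1]
grip_width: 0.0855
```

move_arm:
  jaw: [0, 0, 0, 0, 255, 255, 255, 255, 255, 255]
  dp:
    - [-0.0015, -0.0005, 0.04]
    - [0, 0, 0.05]
    - [0, 0, 0.035]
    - [0, 0, 0]
    - [0, 0, 0]
    - [0, 0, 0]
    - [0, 0, 0]
    - [0, 0, 0]
    - [0, 0, 0]
    - [0, 0, 0]
  rotation:
    - [0, 0, 0.001]
    - [0, 0, 0]
    - [0, 0, 0]
    - [0, 0, 0]
    - [0, 0, 0]
    - [0, 0, 0]
    - [0, 0, 0]
    - [0, 0, 0]
    - [0, 0, 0]
    - [0, 0, 0]

```text
clock: 2.98
position: [0.4978, 0.222, 0.0319]
tool_rot: [3.141, 0.001, 3.138]
force: [-1.7, -0.4, 10.0]
grip_width: 0.0175
```

move_arm:
  jaw: [255, 255, 255, 255, 255, 255, 255, 255, 255, 255]
  dp:
    - [0, 0, -0.02]
    - [0, 0, -0.05]
    - [0, 0, -0.06]
    - [0, 0, -0.05]
    - [0.005, -0.03, 0]
    - [0.005, -0.07, 0]
    - [0.005, -0.07, 0]
    - [0.005, -0.07, 0]
    - [0.005, -0.04, 0]
    - [0, 0, 0]
  rotation:
    - [0, 0, 0]
    - [0, 0, 0]
    - [0, 0, 0]
    - [0, 0, 0]
    - [0, 0, 0]
    - [0, 0, 0]
    - [0, 0, 0]
    - [0, 0, 0]
    - [0, 0, 0]
    - [0, 0, 0]

```text
clock: 4.22
position: [0.4756, -0.0051, 0.1751]
tool_rot: [-3.141, -0.001, 3.134]
force: [-0.7, 0.5, -2.5]
grip_width: 0.017
```

Run:
```python
from h import *
o=bot.observe();print(o["position"],o["tool_rot"],o["force"],o["moment"])
t=grab_frame("top");s=grab_frame("scene");cv2.imwrite("pics/top1.png",t);cv2.imwrite("pics/scene1.png",s)
a=cv2.resize(t[150:240,300:400],(400,360),interpolation=cv2.INTER_CUBIC);b=cv2.resize(s[140:250,270:370],(400,440),interpolation=cv2.INTER_CUBIC)
W=np.zeros((440,800,3),np.uint8);W[:360,:400]=a;W[:,400:]=b;cv2.imwrite("pics/v1.png",W)
```

```text
[ 0.4756 -0.0051  0.1751] [-3.1406 -0.0012  3.1337] [-0.7166  0.4822 -2.4907] [0.0167 0.0586 0.0241]
```

View pics/v1.png

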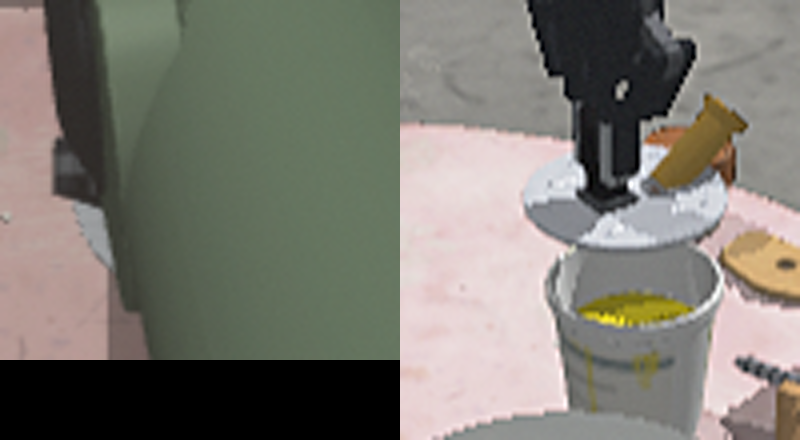

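The scene view shows the cover held level above the tub: disc edges at u≈300.8 and 351.8, tub rim edges at u≈306.8 and 350.8. The arm hides this area in the top view, so I'll compare edge fits of the rim and disc.

```bash
cat >> h.py <<'E'
from scipy.optimize import least_squares
def circ(n,im,z,g,r0,tol=.004,ang=None,fixr=False):
    e=cv2.Canny(cv2.GaussianBlur(im,(3,3),0),40,110); v,u=np.nonzero(e)
    P=np.array([plane(n,(a,b),z)[:2] for a,b in zip(u.astype(float),v.astype(float))])
    q=np.array([*g,r0])
    for it in range(8):
        d=P-q[:2]; R=np.linalg.norm(d,axis=1); a=np.degrees(np.arctan2(d[:,1],d[:,0]))
        k=np.abs(R-q[2])<(tol if it<3 else tol/2)
        if ang is not None: k&=(((a-ang[0])%360)<ang[1])
        f=lambda x:np.linalg.norm(P[k]-x[:2],axis=1)-(r0 if fixr else x[2])
        q=least_squares(f,q,loss="soft_l1",f_scale=.001).x
    return q,k.sum(),f(q).std()
E
python3 - <<'E'
from h import *
t0=cv2.imread("pics/top0.png");s0=cv2.imread("pics/scene0.png");s1=cv2.imread("pics/scene1.png")
print("tub top",circ("top",t0,.104,(.490,-.008),.05,.005),circ("top",t0,.104,(.490,-.008),.05,.005,fixr=True))
print("tub top inner",circ("top",t0,.104,(.490,-.008),.043,.004))
print("tub scene",circ("scene",s0,.104,(.490,-.008),.05,.005),circ("scene",s0,.104,(.490,-.008),.05,.005,fixr=True))
print("cover0 top",circ("top",t0,.0145,(.5104,.2205),.056,.004),circ("top",t0,.0145,(.5104,.2205),.056,.004,fixr=True))
z=.1751-.0215+.0045
print("held scene",circ("scene",s1,z,(.4876,-.0051),.056,.005),circ("scene",s1,z,(.4876,-.0051),.056,.005,fixr=True))
print("cover0 scene",circ("scene",s0,.0145,(.5104,.2205),.056,.005,fixr=True))
E
```

```text
tub top (array([ 0.4915, -0.0104,  0.0478]), np.int64(141), np.float64(0.001089472328359955)) (array([ 0.4898, -0.0103,  0.05  ]), np.int64(103), np.float64(0.0012749174951342261))
tub top inner (array([ 0.4913, -0.0069,  0.0452]), np.int64(135), np.float64(0.0009103450125281618))
tub scene (array([ 0.4914, -0.0048,  0.0484]), np.int64(85), np.float64(0.0011739719614620079)) (array([ 0.4916, -0.0033,  0.05  ]), np.int64(77), np.float64(0.0012702392810908555))
cover0 top (array([0.5102, 0.2207, 0.0549]), np.int64(136), np.float64(0.0009665641371881235)) (array([0.5109, 0.2211, 0.056 ]), np.int64(119), np.float64(0.0009049510004693212))
held scene (array([ 0.4861, -0.0051,  0.0553]), np.int64(94), np.float64(0.0012119078595024199)) (array([ 0.4865, -0.0047,  0.056 ]), np.int64(92), np.float64(0.0012223406455713272))
cover0 scene (array([0.5092, 0.2178, 0.056 ]), np.int64(73), np.float64(0.001181541644908251))
```

Run:
```python
from h import *
t0=cv2.imread("pics/top0.png");s1=cv2.imread("pics/scene1.png")
def crop(n,im,x,y,w,h,f,cs):
    a=cv2.resize(im[y:y+h,x:x+w],None,fx=f,fy=f,interpolation=cv2.INTER_NEAREST)
    for (cx,cy,z,r),col in cs:
        for th in np.linspace(0,6.283,120):
            u,v=(proj(n,(cx+r*np.cos(th),cy+r*np.sin(th),z))-[x,y]+.5)*f
            cv2.circle(a,(int(u),int(v)),1,col,-1)
    return a
tub=((.4908,-.0071,.104,.05),(0,0,255))
a=crop("top",t0,318,173,56,56,7,[tub]);b=crop("scene",s1,295,170,65,60,6,[tub,((.488,-.0051,.158,.056),(0,160,0))])
W=np.zeros((392,392+390,3),np.uint8);W[:,:392]=a;W[:360,392:]=b;cv2.imwrite("pics/v2.png",W)
```

```text
(no output)
```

View pics/v2.png

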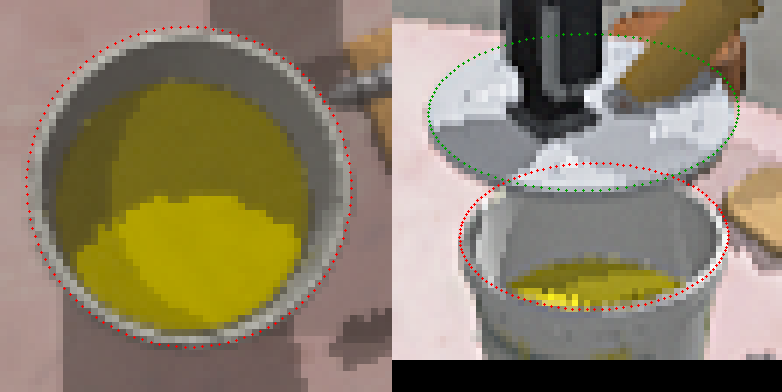

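The projected circles agree with the rim and disc to within about 1 px, giving tub centre ≈ (0.490,−0.007). I'll shift by (+2,−2) mm and lower gently.

move_arm:
  jaw: [255, 255, 255, 255, 255, 255, 255, 255]
  dp:
    - [-0.0025, -0.0022, 0.02]
    - [0, 0, 0.025]
    - [0, 0, 0.006]
    - [0, 0, 0.004]
    - [0, 0, 0.003]
    - [0, 0, 0.002]
    - [0, 0, 0]
    - [0, 0, 0]
  rotation:
    - [0, 0, 0]
    - [0, 0, 0]
    - [0, 0, 0]
    - [0, 0, 0]
    - [0, 0, 0]
    - [0, 0, 0]
    - [0, 0, 0]
    - [0, 0, 0]

```text
clock: 5.32
position: [0.4793, -0.0049, 0.1291]
tool_rot: [-3.14, 0.002, 3.137]
force: [-10.4, -10.6, 29.1]
grip_width: 0.0169
```

move_arm:
  jaw: [255, 255, 255, 255]
  dp:
    - [0.001, -0.001, -0.001]
    - [0.001, -0.001, 0]
    - [0, 0, 0]
    - [0, 0, 0]
  rotation:
    - [0, 0, 0]
    - [0, 0, 0]
    - [0, 0, 0]
    - [0, 0, 0]

```text
clock: 5.82
position: [0.4776, -0.0054, 0.1284]
tool_rot: [-3.141, 0.001, 3.138]
force: [1.8, -4.8, 0.5]
grip_width: 0.017
```

move_arm:
  jaw: [255, 255, 255, 255, 255]
  dp:
    - [0, -0.001, 0.001]
    - [0, 0, 0.0015]
    - [0, 0, 0.0015]
    - [0, 0, 0]
    - [0, 0, 0]
  rotation:
    - [0, 0, 0]
    - [0, 0, 0]
    - [0, 0, 0]
    - [0, 0, 0]
    - [0, 0, 0]

```text
clock: 6.45
position: [0.4774, -0.0059, 0.1258]
tool_rot: [3.141, 0.001, 3.139]
force: [-6.3, -1.3, 26.7]
grip_width: 0.0168
```

move_arm:
  jaw: [130, 100, 60, 60, 60, 60, 60, 60]
  dp:
    - [0, 0, 0]
    - [0, 0, 0]
    - [0, 0, 0]
    - [0, 0, 0]
    - [0, 0, -0.03]
    - [0, 0, -0.06]
    - [0, 0, -0.06]
    - [0, 0, 0]
  rotation:
    - [0, 0, 0]
    - [0, 0, 0]
    - [0, 0, 0]
    - [0, 0, 0]
    - [0, 0, 0]
    - [0, 0, 0]
    - [0, 0, 0]
    - [0, 0, 0]

```text
clock: 7.45
position: [0.4787, -0.006, 0.2479]
tool_rot: [3.141, 0.005, 3.138]
force: [-0.1, -0.3, -0.6]
grip_width: 0.0652
```

move_arm:
  jaw: [60, 60, 60, 60, 60, 60, 60]
  dp:
    - [-0.0133, -0.024, 0]
    - [-0.027, -0.05, 0.01]
    - [-0.03, -0.055, 0.03]
    - [-0.03, -0.055, 0.04]
    - [-0.02, -0.04, 0.03]
    - [-0.013, -0.023, 0.015]
    - [0, 0, 0]
  rotation:
    - [0, 0, 0]
    - [0, 0, 0]
    - [0, 0, 0]
    - [0, 0, 0]
    - [0, 0, 0]
    - [0, 0, 0]
    - [0, 0, 0]

```text
clock: 8.32
position: [0.5823, -0.2052, 0.1427]
tool_rot: [3.141, -0.003, 3.136]
force: [-0.4, -0.2, 0.4]
grip_width: 0.065
```

move_arm:
  jaw: [60, 60, 60, 60, 60, 60, 60, 60]
  dp:
    - [0, 0, 0]
    - [0, 0, 0]
    - [0, 0, 0]
    - [0, 0, 0]
    - [0, 0, 0]
    - [0, 0, 0]
    - [0, 0, 0]
    - [0, 0, 0]
  rotation:
    - [0, 0, 0.053]
    - [0, 0, 0.053]
    - [0, 0, 0.053]
    - [0, 0, 0.053]
    - [0, 0, 0.053]
    - [0, 0, 0.053]
    - [0, 0, 0.055]
    - [0, 0, 0]

```text
clock: 9.32
position: [0.5831, -0.2029, 0.1448]
tool_rot: [-3.141, -0.0, 1.968]
force: [0.4, -0.2, 0.1]
grip_width: 0.0653
```

```bash
cat >> h.py <<'E'
from scipy.spatial.transform import Rotation as Ro
def rel(tgt,rot=None):
    "shift (tool axes, units of 0.8 m) and turn (units of pi) from the measured pose"
    o=bot.observe(); R=Ro.from_euler("xyz",o["tool_rot"]); d=R.inv().apply(np.array(tgt)-o["position"])/.8
    r=(R.inv()*(Ro.from_matrix(rot) if rot is not None else R)).as_rotvec()/np.pi
    print("pos",o["position"],"dp",d,"rot",r,"q",o["qpos"],"F",o["force"]); return d,r
E
python3 - <<'E'
from h import *
rel((.5853,-.2037,.043),Ro.from_euler("xyz",[np.pi,0,1.966]).as_matrix())
s=grab_frame("scene");t=grab_frame("top");cv2.imwrite("pics/scene2.png",s);cv2.imwrite("pics/top2.png",t)
for n,im in(("scene",s),("top",t)): print(n,circ(n,im,.1085,(.490,-.007),.056,.005,fixr=True),circ(n,im,.1085,(.490,-.007),.056,.005))
a=cv2.resize(s[160:260,285:385],(480,480),interpolation=cv2.INTER_CUBIC);b=cv2.resize(t[130:230,315:385],(320,457),interpolation=cv2.INTER_CUBIC)
W=np.zeros((480,800,3),np.uint8);W[:,:480]=a;W[:457,480:]=b;cv2.imwrite("pics/v3.png",W)
E
```

```text
pos [ 0.5831 -0.2029  0.1448] dp [-0.002   0.0022  0.1273] rot [-0.0001 -0.0001  0.0007] q [ 0.0024  0.6395  0.355   1.7115 -0.2818  0.8416  0.8797] F [ 0.4234 -0.2323  0.0634]
scene (array([ 0.4888, -0.0062,  0.056 ]), np.int64(96), np.float64(0.0012176185814439387)) (array([ 0.4886, -0.0062,  0.0558]), np.int64(96), np.float64(0.0012065902769762252))
top (array([ 0.4888, -0.0048,  0.056 ]), np.int64(99), np.float64(0.0011601828817049769)) (array([ 0.4891, -0.0046,  0.0557]), np.int64(99), np.float64(0.0011688900687483155))
```

View pics/v3.png

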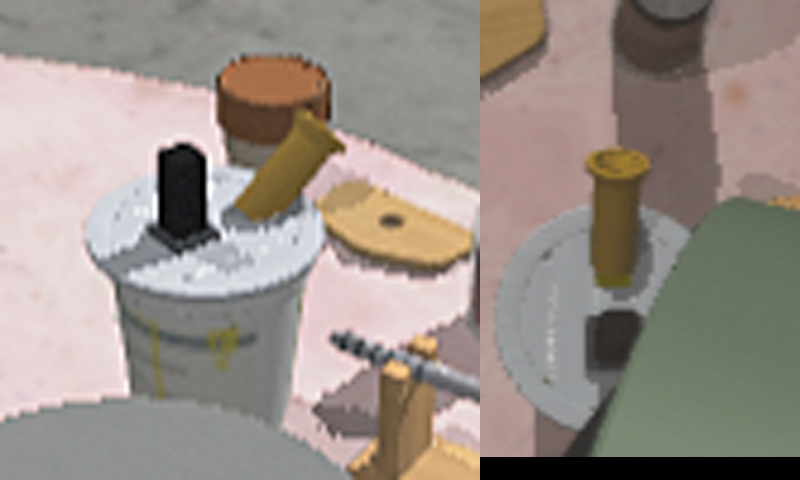

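The cover sits seated and level on the tub. The disc fits give (0.489,−0.0055) and the tube mouth appears at about (345.2,165.4) in the top view. Next I'll grasp the gauge.

move_arm:
  jaw: [60, 60, 60, 60, 255, 255, 255, 255, 255]
  dp:
    - [-0.002, 0.0022, 0.02]
    - [0, 0, 0.05]
    - [0, 0, 0.04]
    - [0, 0, 0.0173]
    - [0, 0, 0]
    - [0, 0, 0]
    - [0, 0, 0]
    - [0, 0, 0]
    - [0, 0, 0]
  rotation:
    - [0, 0, 0]
    - [0, 0, 0]
    - [0, 0, 0]
    - [0, 0, 0]
    - [0, 0, 0]
    - [0, 0, 0]
    - [0, 0, 0]
    - [0, 0, 0]
    - [0, 0, 0]
  squeeze: 60

```text
clock: 10.55
position: [0.586, -0.205, 0.0443]
tool_rot: [3.14, 0.001, 1.966]
force: [-1.5, 0.7, 6.9]
grip_width: 0.0148
```

Run:
```python
from h import *
m=plane("top",(345.2,165.4),.139);print("mouth",m)
t=cv2.imread("pics/top2.png");H=cv2.cvtColor(t,cv2.COLOR_BGR2HSV).astype(int)
b=((H[...,0]>12)&(H[...,0]<32)&(H[...,1]>110)).astype(np.uint8);b[:, :330]=0;b[:,362:]=0;b[:155]=0;b[195:]=0
c=max(cv2.findContours(b,0,2)[0],key=cv2.contourArea);print(cv2.boundingRect(c))
for v in range(160,195,3):
    u=np.nonzero(b[v])[0]; print(v,u.min() if len(u) else 0,u.max() if len(u) else 0,u.mean() if len(u) else 0)
for P in((.557,-.0055,.139),(.557,-.0205,.139),(.557,.0095,.139),(.489+.030,-.0055,.109+.0),(.489-.012,-.0055,.154)): print(P,proj("top",P),proj("scene",P))
o=bot.observe();print(o["position"],o["tool_rot"],o["grip_width"],o["qpos"],o["force"])
```

```text
mouth [ 0.5564 -0.0064  0.139 ]
(338, 162, 14, 31)
160 0 0 0
163 339 349 344.0
166 339 351 345.0
169 340 349 344.5
172 340 348 344.0
175 340 348 344.0
178 340 348 344.0
181 340 347 343.5
184 340 347 343.5
187 340 347 343.5
190 341 347 344.0
193 0 0 0
(0.557, -0.0055, 0.139) [344.7922 165.11  ] [351.8024 186.0606]
(0.557, -0.0205, 0.139) [351.923  165.1792] [355.8249 188.8132]
(0.557, 0.0095, 0.139) [337.656  165.0407] [347.8645 183.3659]
(0.519, -0.0055, 0.109) [343.8998 185.6975] [338.0557 202.3736]
(0.477, -0.0055, 0.154) [345.4606 201.5411] [322.3288 190.7138]
[ 0.586  -0.205   0.0443] [3.1402 0.001  1.9663] 0.014769895328728733 [ 0.0477  0.7811  0.2921  1.7479 -0.337   0.6603  0.9232] [-1.4755  0.6675  6.8559]
```

move_arm:
  jaw: [255, 255, 255, 255, 255, 255, 255, 255]
  dp:
    - [0, 0, -0.01]
    - [0, 0, -0.04]
    - [0, 0, -0.06]
    - [0, 0, -0.06]
    - [0, 0, -0.06]
    - [0, 0, -0.05]
    - [0, 0, -0.03]
    - [0, 0, 0]
  rotation:
    - [0, 0, 0]
    - [0, 0, 0]
    - [0, 0, 0]
    - [0, 0, 0]
    - [0, 0, 0]
    - [0, 0, 0]
    - [0, 0, 0]
    - [0, 0, 0]

```text
clock: 11.55
position: [0.586, -0.2051, 0.2935]
tool_rot: [3.138, 0.002, 1.966]
force: [0.1, 1.3, -1.2]
grip_width: 0.015
```

Run:
```python
from h import *
s2=np.sin(np.radians(40));c2=np.cos(np.radians(40))
R=np.array([[-c2,0,s2],[0,1,0],[-s2,0,-c2]]);print(np.linalg.det(R))
o=bot.observe();R0=Ro.from_euler("xyz",o["tool_rot"]);p0=o["position"];R1=Ro.from_matrix(R)
m=np.array([.5568,-.0058,.139]);ax=np.array([c2,0,s2]);
tg=m+.045*ax+.158*ax+.019*R[:,2]; print("pre TCP",tg,p0,o["tool_rot"],o["grip_width"],o["force"])
from scipy.spatial.transform import Slerp
# stage A: level at yaw pi, at (.70,-.006,.32); stage B: tilt about tool y
Ra=Ro.from_euler("xyz",[np.pi,0,np.pi]); 
def rows(pa,Ra_,pb,Rb,n):
    S=Slerp([0,1],Ro.concatenate([Ra_,Rb])); w=(1-np.cos(np.linspace(0,np.pi,n+1)))/2*.5+np.linspace(0,1,n+1)*.5
    for i in range(n):
        A=S(w[i]);B=S(w[i+1]);print(np.round(A.inv().apply((pb-pa)*(w[i+1]-w[i]))/.8,4).tolist(),np.round((A.inv()*B).as_rotvec()/np.pi,4).tolist())
pa=np.array([.70,-.0058,.34])
print("A");rows(p0,R0,pa,Ra,9);print("B");rows(pa,Ra,tg,R1,6)
```

```text
0.9999999999999998
pre TCP [ 0.7245 -0.0058  0.2549] [ 0.586  -0.2051  0.2935] [3.1385 0.002  1.9665] 0.014988485792361157 [ 0.1103  1.2868 -1.2432]
A
[0.0123, 0.0161, -0.0041] [0.0, 0.0001, -0.0264]
[0.0154, 0.0239, -0.0057] [0.0, 0.0001, -0.037]
[0.0154, 0.0315, -0.0071] [0.0001, 0.0001, -0.0457]
[0.0121, 0.0375, -0.0079] [0.0001, 0.0002, -0.0513]
[0.0062, 0.0404, -0.0082] [0.0001, 0.0002, -0.0533]
[-0.0006, 0.0394, -0.0079] [0.0001, 0.0002, -0.0513]
[-0.0062, 0.0345, -0.0071] [0.0001, 0.0001, -0.0457]
[-0.0089, 0.027, -0.0057] [0.0, 0.0001, -0.037]
[-0.0086, 0.0184, -0.0041] [0.0, 0.0001, -0.0264]
B
[-0.0036, -0.0, 0.0124] [0.0, -0.026, -0.0]
[-0.0038, -0.0, 0.019] [0.0, -0.0389, -0.0]
[-0.0018, -0.0, 0.023] [0.0, -0.0463, -0.0]
[0.0016, -0.0, 0.023] [0.0, -0.0463, -0.0]
[0.0041, -0.0, 0.0189] [0.0, -0.0389, -0.0]
[0.0043, -0.0, 0.0122] [0.0, -0.026, -0.0]
```

move_arm:
  jaw: [255, 255, 255, 255, 255, 255, 255, 255, 255, 255]
  dp:
    - [0.0123, 0.016, -0.004]
    - [0.0154, 0.024, -0.0057]
    - [0.0154, 0.0315, -0.007]
    - [0.012, 0.0375, -0.008]
    - [0.006, 0.04, -0.008]
    - [-0.0006, 0.0395, -0.008]
    - [-0.006, 0.0345, -0.007]
    - [-0.009, 0.027, -0.0057]
    - [-0.0086, 0.0184, -0.004]
    - [0, 0, 0]
  rotation:
    - [0, 0, -0.0264]
    - [0, 0, -0.037]
    - [0, 0, -0.0457]
    - [0, 0, -0.0513]
    - [0, 0, -0.0533]
    - [0, 0, -0.0513]
    - [0, 0, -0.0457]
    - [0, 0, -0.037]
    - [0, 0, -0.0264]
    - [0, 0, 0]

```text
clock: 12.8
position: [0.6995, -0.0046, 0.336]
tool_rot: [3.141, -0.001, -3.14]
force: [-1.0, -0.5, -0.9]
grip_width: 0.0145
```

move_arm:
  jaw: [255, 255, 255, 255, 255, 255, 255]
  dp:
    - [-0.0036, 0, 0.0124]
    - [-0.0038, 0, 0.019]
    - [-0.0018, 0, 0.023]
    - [0.0016, 0, 0.023]
    - [0.004, 0, 0.019]
    - [0.0043, 0, 0.0122]
    - [0, 0, 0]
  rotation:
    - [0, -0.026, 0]
    - [0, -0.039, 0]
    - [0, -0.0463, 0]
    - [0, -0.0463, 0]
    - [0, -0.039, 0]
    - [0, -0.026, 0]
    - [0, 0, 0]

```text
clock: 13.68
position: [0.7184, -0.0143, 0.2543]
tool_rot: [-3.121, 0.623, 3.138]
force: [0.5, 0.6, -0.6]
grip_width: 0.0148
```

Run:
```python
from h import *
s2=np.sin(np.radians(40));c2=np.cos(np.radians(40))
R=np.array([[-c2,0,s2],[0,1,0],[-s2,0,-c2]]);rel((.7245,-.0058,.2549),R)
o=bot.observe();Q=Ro.from_euler("xyz",o["tool_rot"]).as_matrix();g=o["position"]-.019*Q[:,2]
tip=g+.158*Q[:,0];print("tip model",tip,proj("scene",tip),proj("top",tip))
for d in(56,48,-44+0):print(d,proj("scene",g+d/1e3*Q[:,0]),proj("top",g+d/1e3*Q[:,0]))
s=grab_frame("scene");t=grab_frame("top");cv2.imwrite("pics/scene3.png",s);cv2.imwrite("pics/top3.png",t)
a=cv2.resize(s[110:230,305:435],(520,480),interpolation=cv2.INTER_CUBIC);b=cv2.resize(t[100:220,315:385],(280,480),interpolation=cv2.INTER_CUBIC)
cv2.imwrite("pics/v4.png",np.hstack([a,b]))
```

```text
pos [ 0.7184 -0.0143  0.2543] dp [-0.0066  0.0107  0.0036] rot [-0.0071 -0.0239 -0.0007] q [-0.1425  0.4163  0.0571  1.9     0.266   0.2147  1.2208] F [ 0.4653  0.6131 -0.6422]
tip model [ 0.579  -0.0134  0.1776] [362.2134 169.7106] [349.9865 149.8279]
56 [392.351  136.3239] [352.4031  99.2298]
48 [394.6973 133.7246] [352.6039  95.0251]
-44 [421.5002 104.032 ] [355.0448  43.9165]
```

View pics/v4.png

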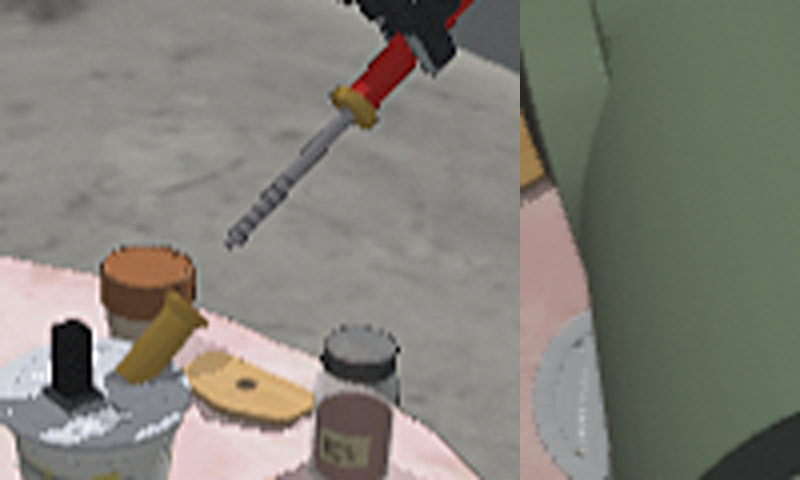

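The scene view shows the gauge pointing down at roughly 36°, with its tip at about (362.5,170.8) where the hand model says (362.2,169.7). That means the grasp is where I expected. The arm fell short because q6 is at 0.21, close to its limit, so I'll fit the kinematics and pick a roll about the gauge axis that avoids this.

```bash
cat > fk.py <<'E'
from h import *
D=[([-1.3022,.522,-.0363,1.6,.0212,1.0211,-.1128],[.2076,.5892,.2308],[-3.1405,.0001,2.8028]),
([.0024,.6395,.355,1.7115,-.2818,.8416,.8797],[.5831,-.2029,.1448],[-3.141,0,1.968]),
([.0477,.7811,.2921,1.7479,-.337,.6603,.9232],[.586,-.205,.0443],[3.1402,.001,1.9663]),
([-.1425,.4163,.0571,1.9,.266,.2147,1.2208],[.7184,-.0143,.2543],[-3.121,.623,3.138])]
def fk(q,p):
    h,L1,L2,L3,a,b,e1,e2=p; s=np.array(q)+[a,0,0,0,0,0,b]
    R=Ro.from_euler("z",s[0])*Ro.from_euler("y",s[1]); x=np.array([0,0,h])+R.apply([e1,0,L1]); R=R*Ro.from_euler("zy",[0,0]) 
    R=R*Ro.from_euler("z",s[2])*Ro.from_euler("y",s[3]); x=x+R.apply([e2,0,L2])
    R=R*Ro.from_euler("z",s[4])*Ro.from_euler("y",s[5]); x=x+R.apply([0,0,L3]); return x,R*Ro.from_euler("z",s[6])
def res(p): 
    out=[]
    for q,x,r in D:
        X,R=fk(q,p); out+=list((X-x)*5)+list((Ro.from_euler("xyz",r).inv()*R).as_rotvec())
    return out
best=min((least_squares(res,[.36,.42,.4,.3,a,b,0,0]) for a in np.arange(0,6.3,.8) for b in np.arange(0,6.3,.8)),key=lambda f:f.cost)
P=best.x
E
python3 - <<'E'
from fk import *
print(P,best.cost);print(np.abs(best.fun).reshape(-1,6).max(0))
lo=np.array([-2.91,-.3,-1.5,.17,-1.26,.16,-2.52]);hi=np.array([2.91,2.13,1.42,2.43,4.41,1.93,2.52])
q0=bot.observe()["qpos"]
s2,c2=np.sin(np.radians(40)),np.cos(np.radians(40));ax=np.array([c2,0,s2]);m=np.array([.5568,-.0058,.139])
R=np.array([[-c2,0,s2],[0,1,0],[-s2,0,-c2]])
def tgt(d,phi):
    Q=R@Ro.from_euler("x",phi).as_matrix(); return m+ax*(d+.056)+.019*Q[:,2],Q
for phi in np.radians([-60,-45,-30,-15,0,15,30,45,60]):
    q=q0.copy();L=[]
    for d in(.16,.12,.08,.04,0):
        x,Q=tgt(d,phi)
        f=lambda q:np.r_[(fk(q,P)[0]-x)*20,(Ro.from_matrix(Q).inv()*fk(q,P)[1]).as_rotvec()*5,(q-q_)*.02]
        q_=q.copy(); r=least_squares(f,np.clip(q,lo+.03,hi-.03),bounds=(lo+.02,hi-.02));q=r.x;L.append((np.abs(r.fun[:6]).max(),q[5]))
    print(np.degrees(phi),np.array(L).T.tolist() and [f"{a:.3f}/{b:.2f}" for a,b in L],q)
E
```

```text
[-1.5748 -0.6807 -1.1631  0.9077  6.214   5.9917 -0.6376 -2.8374] 5.029523777399118
[1.563  0.9596 0.2857 0.004  0.0029 1.3296]
-59.99999999999999 ['0.001/1.38', '0.000/1.47', '0.000/1.56', '0.000/1.62', '0.000/1.67'] [-1.4321  0.2014  0.2542  2.303   0.5939  1.6747 -1.6284]
-45.0 ['0.002/0.88', '0.000/1.10', '0.000/1.27', '0.000/1.39', '0.000/1.48'] [-1.6722  0.2685  0.4538  2.1853  0.596   1.4762 -1.5689]
-29.999999999999996 ['0.001/0.27', '0.008/0.44', '0.001/0.89', '0.000/1.13', '0.000/1.28'] [-1.8204  0.2861  0.595   2.1004  0.6134  1.2842 -1.5103]
-14.999999999999998 ['0.000/0.19', '0.000/0.25', '0.001/0.36', '0.003/0.82', '0.001/1.13'] [-1.8468  0.2664  0.5537  2.0374  0.6526  1.1333 -1.534 ]
0.0 ['0.000/0.18', '0.000/0.20', '0.000/0.22', '0.005/0.22', '0.001/0.22'] [ 0.1568  0.212  -0.0529  2.01   -0.0663  0.2227  0.3908]
14.999999999999998 ['0.000/0.20', '0.000/0.25', '0.001/0.36', '0.002/0.83', '0.000/1.14'] [ 1.9207  0.2634 -0.4839  2.0358 -0.67    1.1387  2.132 ]
29.999999999999996 ['0.001/0.31', '0.001/0.50', '0.001/0.90', '0.000/1.14', '0.000/1.29'] [ 1.9349  0.2805 -0.5596  2.1003 -0.618   1.2939  2.1055]
45.0 ['0.001/1.10', '0.000/1.20', '0.000/1.30', '0.000/1.39', '0.000/1.47'] [ 1.6331  0.2808 -0.3001  2.1726 -0.6405  1.4679  2.1688]
59.99999999999999 ['0.000/1.52', '0.000/1.56', '0.000/1.60', '0.000/1.63', '0.000/1.67'] [ 1.2888  0.2134 -0.0321  2.2927 -0.6708  1.6651  2.2147]
```

```bash
python3 - <<'E'
s=open("fk.py").read()
s=s.replace("s=np.array(q)+[a,0,0,0,0,0,b]","s=np.array(q)*SG+[a,0,0,0,0,0,b]")
i=s.index("best=");s=s[:i]+'''import itertools
best=None
for sg in itertools.product([1,-1],repeat=4):
    SG=np.array([sg[0],1,sg[1],1,sg[2],1,sg[3]])
    for b in (0,1.6,3.1,4.7):
        f=least_squares(res,[.36,.5,.4,.3,0,b,0,0],max_nfev=60)
        if best is None or f.cost<best[0].cost: best=(f,SG)
best,SG=best;P=best.x
'''
open("fk.py","w").write(s)
E
cat > ik.py <<'E'
from fk import *
print(P,best.cost,SG);print(np.abs(best.fun).reshape(-1,6).max(0))
lo=np.array([-2.91,-.3,-1.5,.17,-1.26,.16,-2.52]);hi=np.array([2.91,2.13,1.42,2.43,4.41,1.93,2.52])
q0=bot.observe()["qpos"]
s2,c2=np.sin(np.radians(40)),np.cos(np.radians(40));ax=np.array([c2,0,s2]);m=np.array([.5568,-.0058,.139])
R=np.array([[-c2,0,s2],[0,1,0],[-s2,0,-c2]])
def tgt(d,phi):
    Q=R@Ro.from_euler("x",phi).as_matrix(); return m+ax*(d+.056)+.019*Q[:,2],Q
if __name__=="__main__":
  for phi in np.radians([-75,-60,-45,-30,-15,0,15,30,45,60,75]):
    q=q0.copy();L=[]
    for d in(.16,.12,.08,.04,0):
        x,Q=tgt(d,phi); q_=q.copy()
        f=lambda q:np.r_[(fk(q,P)[0]-x)*20,(Ro.from_matrix(Q).inv()*fk(q,P)[1]).as_rotvec()*5,(q-q_)*.02]
        r=least_squares(f,np.clip(q,lo+.03,hi-.03),bounds=(lo+.02,hi-.02));q=r.x;L.append((np.abs(r.fun[:6]).max(),q[5]))
        if d==.16: qa=q
    print(round(np.degrees(phi)),[f"{a:.3f}/{b:.2f}" for a,b in L],qa,q)
E
python3 ik.py
```

```text
[ 0.3212  0.5243  0.429   0.3273 -0.0879  1.4871 -0.0076 -0.0114] 0.002935605017667297 [-1  1 -1  1 -1  1 -1]
[0.0193 0.0214 0.0328 0.0508 0.0035 0.0123]
-75 ['0.000/1.06', '0.000/1.01', '0.000/0.96', '0.000/0.92', '0.000/0.88'] [ 0.8912  1.2885 -1.1685  1.4049 -0.3167  1.0587  2.4722] [ 1.1113  1.4638 -1.2266  1.7239 -0.0902  0.8803  2.5   ]
-60 ['0.000/0.77', '0.000/0.72', '0.000/0.67', '0.000/0.63', '0.000/0.59'] [ 0.9641  1.1941 -1.2411  1.5722 -0.1418  0.7727  2.299 ] [ 1.1476  1.2994 -1.2022  1.8929 -0.0827  0.5895  2.4443]
-45 ['0.000/0.52', '0.000/0.46', '0.000/0.41', '0.000/0.35', '0.000/0.30'] [ 0.9836  1.0517 -1.246   1.715   0.0416  0.5235  2.059 ] [ 1.1522  1.1509 -1.212   2.0464  0.1114  0.2975  2.1692]
-30 ['0.000/0.32', '0.000/0.24', '0.001/0.18', '0.001/0.18', '0.001/0.18'] [ 0.9131  0.8302 -1.1258  1.8251  0.1633  0.3169  1.8038] [ 1.1101  1.0222 -1.2402  2.1733  1.4833  0.18    0.6774]
-15 ['0.002/0.18', '0.122/0.18', '0.341/0.18', '0.560/0.18', '0.777/0.18'] [ 0.5338  0.5202 -0.6231  1.8918 -0.4052  0.18    2.1227] [ 0.6069  0.5248 -0.6079  2.1057 -0.7103  0.18   
[... 447 characters left out ...]
 '0.001/0.18'] [-0.9798  0.7187  0.9329  1.8309  0.385   0.3194  0.7007] [-1.0813  0.7594  0.8854  2.1783  1.5779  0.18   -0.6408]
45 ['0.000/0.57', '0.000/0.51', '0.000/0.44', '0.000/0.38', '0.000/0.31'] [-1.0308  0.8633  0.9505  1.7225  0.5472  0.5721  0.4411] [-1.2418  1.0157  1.0534  2.0568  0.5402  0.3141  0.2102]
60 ['0.000/0.88', '0.000/0.83', '0.000/0.79', '0.000/0.74', '0.000/0.69'] [-0.9888  0.9735  0.8642  1.5812  0.6673  0.8796  0.2848] [-1.1681  1.068   0.892   1.9034  0.6803  0.6947  0.0127]
75 ['0.000/1.16', '0.000/1.12', '0.000/1.09', '0.000/1.05', '0.000/1.02'] [-0.9412  1.1151  0.8373  1.4165  0.6827  1.1624  0.251 ] [-1.0972  1.1787  0.8128  1.7343  0.6578  1.0161 -0.0059]
```

Rolling about the gauge axis by +60° puts q6 at 0.7–0.9 along the whole insertion, well inside its range. I'll roll now while backing off along the axis.

move_arm:
  jaw: [255, 255, 255, 255, 255]
  dp:
    - [-0.012, 0, 0]
    - [-0.012, 0, 0]
    - [-0.012, 0, 0]
    - [-0.012, 0, 0]
    - [0, 0, 0]
  rotation:
    - [0.03, 0, 0]
    - [0.035, 0, 0]
    - [0.04, 0, 0]
    - [0.04, 0, 0]
    - [0, 0, 0]

```text
clock: 14.4
position: [0.747, -0.0086, 0.2696]
tool_rot: [-2.724, 0.615, -3.139]
force: [0.1, 0.2, -1.1]
grip_width: 0.0151
```

```bash
cat > go.py <<'E'
import sys
from ik import *
def plan(d,phi,off=(0,0,0)):
    x,Q=tgt(d,np.radians(phi)); x=x+np.array(off); r=rel(x,Q)
    o=bot.observe();A=Ro.from_euler("xyz",o["tool_rot"]).as_matrix();g=o["position"]-.019*A[:,2]
    print("tip",g+.158*A[:,0],"axis",A[:,0],"want",-ax,"axial",(g+.056*A[:,0]-m)@ax,"lat",(g+.056*A[:,0]-m)-((g+.056*A[:,0]-m)@ax)*ax,"w",o["grip_width"],"t",o["clock"])
if __name__=="__main__": plan(float(sys.argv[1]),float(sys.argv[2]))
E
python3 go.py .16 60
```

```text
[ 0.3212  0.5243  0.429   0.3273 -0.0879  1.4871 -0.0076 -0.0114] 0.002935605017667297 [-1  1 -1  1 -1  1 -1]
[0.0193 0.0214 0.0328 0.0508 0.0035 0.0123]
pos [ 0.747  -0.0086  0.2696] dp [ 0.0183 -0.0213 -0.0063] rot [ 0.2009 -0.0194  0.0184] q [-0.7672  0.6106  0.6774  1.774   0.4706  0.4394  0.7798] F [ 0.1242  0.2124 -1.0808]
tip [ 0.6079 -0.0013  0.1926] axis [-0.8165 -0.0023 -0.5773] want [-0.766  -0.     -0.6428] axial 0.17525670772891414 lat [ 0.0002  0.0047 -0.0002] w 0.015130696693769428 t 14.4
```

move_arm:
  jaw: [255, 255, 255, 255, 255, 255, 255]
  dp:
    - [0.0037, -0.0043, -0.0013]
    - [0.0037, -0.0043, -0.0008]
    - [0.0037, -0.0043, 0]
    - [0.0037, -0.0042, 0.0005]
    - [0.0037, -0.004, 0.001]
    - [0, 0, 0]
    - [0, 0, 0]
  rotation:
    - [0.04, -0.0039, 0.0037]
    - [0.04, -0.0039, 0.0037]
    - [0.04, -0.0039, 0.0037]
    - [0.04, -0.0039, 0.0037]
    - [0.04, -0.0039, 0.0037]
    - [0, 0, 0]
    - [0, 0, 0]

```text
clock: 15.28
position: [0.7273, -0.0279, 0.2704]
tool_rot: [-2.103, 0.699, 3.132]
force: [0.4, -0.2, 0.1]
grip_width: 0.0147
```

```bash
python3 go.py .13 60|tail -2
```

```text
pos [ 0.7273 -0.0279  0.2704] dp [ 0.0365  0.004  -0.0056] rot [ 0.0009 -0.0019 -0.0013] q [-1.0057  1.0483  0.9688  1.6067  0.5102  0.8501  0.4257] F [ 0.3849 -0.2009  0.1188]
tip [ 0.6003 -0.0104  0.1762] axis [-0.7656  0.0073 -0.6433] want [-0.766  -0.     -0.6428] axial 0.1592342037445299 lat [-0.0004 -0.0053  0.0004] w 0.014703400964736251 t 15.275
```

move_arm:
  jaw: [255, 255, 255, 255, 255]
  dp:
    - [0.018, 0.004, -0.0056]
    - [0.018, 0, 0]
    - [0.0125, 0, 0]
    - [0, 0, 0]
    - [0, 0, 0]
  rotation:
    - [0.0009, -0.0019, -0.0013]
    - [0, 0, 0]
    - [0, 0, 0]
    - [0, 0, 0]
    - [0, 0, 0]

```text
clock: 15.9
position: [0.6985, -0.0213, 0.2448]
tool_rot: [-2.09, 0.699, -3.138]
force: [0.0, 0.2, -1.4]
grip_width: 0.0149
```

```bash
python3 go.py .12 60|tail -2
python3 - <<'E'
from h import *
s=grab_frame("scene");t=grab_frame("top");cv2.imwrite("pics/scene4.png",s);cv2.imwrite("pics/top4.png",t)
a=cv2.resize(s[140:220,320:400],(480,480),interpolation=cv2.INTER_CUBIC);b=cv2.resize(t[110:206,320:380],(300,480),interpolation=cv2.INTER_CUBIC)
cv2.imwrite("pics/v5.png",np.hstack([a,b]))
o=bot.observe();Q=Ro.from_euler("xyz",o["tool_rot"]).as_matrix();g=o["position"]-.019*Q[:,2]
for d in(158,56): print(d,proj("scene",g+d/1e3*Q[:,0]),proj("top",g+d/1e3*Q[:,0]))
E
```

```text
pos [ 0.6985 -0.0213  0.2448] dp [ 0.0007 -0.0011  0.0007] rot [-0.0007  0.0009  0.0002] q [-1.0589  1.0755  0.9731  1.6885  0.5144  0.8092  0.3611] F [ 0.0298  0.1625 -1.413 ]
tip [ 0.5714 -0.0053  0.1504] axis [-0.7655 -0.0027 -0.6435] want [-0.766  -0.     -0.6428] axial 0.12048911079883967 lat [ 0.0004  0.0008 -0.0004] w 0.014861138702189946 t 15.9
158 [356.966  179.8814] [345.0742 157.0232]
56 [385.0492 144.9504] [347.1169 109.4653]
```

View pics/v5.png

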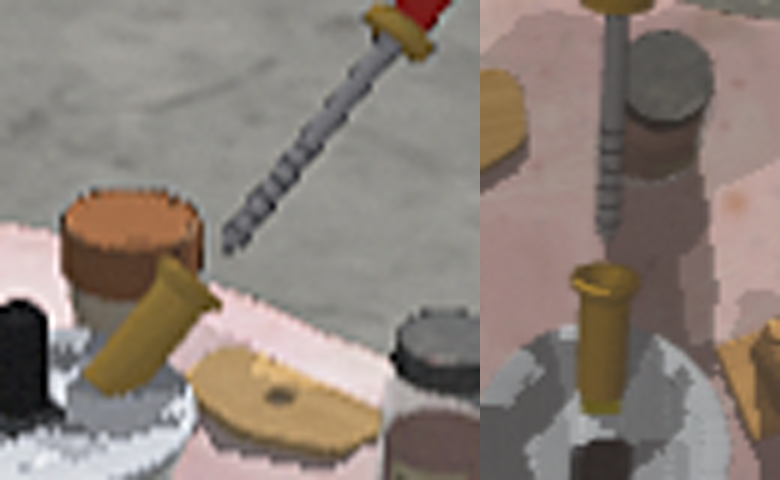

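The rod lines up with the tube within about 1 px in both views: in the scene crop the tip at (230,245) leads to the mouth at (190,288), and in the top crop the rod line passes 604.8 against a mouth at 606. I'll insert now.

move_arm:
  jaw: [255, 255, 255, 255, 255, 255]
  dp:
    - [0.015, -0.0008, 0.0007]
    - [0.015, 0, 0]
    - [0.015, 0, 0]
    - [0.015, 0, 0]
    - [0.015, 0, 0]
    - [0, 0, 0]
  rotation:
    - [-0.0007, 0.0009, 0]
    - [0, 0, 0]
    - [0, 0, 0]
    - [0, 0, 0]
    - [0, 0, 0]
    - [0, 0, 0]

```text
clock: 16.75
position: [0.6515, -0.0219, 0.2056]
tool_rot: [-2.093, 0.696, -3.14]
force: [-0.3, 1.0, -0.4]
grip_width: 0.0153
```

```bash
python3 go.py 0 60|tail -2
```

```text
pos [ 0.6515 -0.0219  0.2056] dp [ 0.0742 -0.0004  0.0002] rot [-0.0001 -0.      0.0007] q [-1.1247  1.1124  0.9711  1.815   0.5094  0.7318  0.2711] F [-0.2656  1.0131 -0.4157]
tip [ 0.5241 -0.0056  0.1115] axis [-0.7673 -0.0009 -0.6413] want [-0.766  -0.     -0.6428] axial 0.059339056747098794 lat [ 0.0002  0.0003 -0.0002] w 0.015267145587834352 t 16.75
```

move_arm:
  jaw: [255, 255, 255, 255, 255, 255, 255]
  dp:
    - [0.015, -0.0003, 0.0002]
    - [0.015, 0, 0]
    - [0.015, 0, 0]
    - [0.015, 0, 0]
    - [0.008, 0, 0]
    - [0.003, 0, 0]
    - [0, 0, 0]
  rotation:
    - [0, 0, 0.0007]
    - [0, 0, 0]
    - [0, 0, 0]
    - [0, 0, 0]
    - [0, 0, 0]
    - [0, 0, 0]
    - [0, 0, 0]

```text
clock: 17.62
position: [0.6086, -0.0224, 0.1699]
tool_rot: [-2.095, 0.699, 3.141]
force: [0.2, -0.2, -1.6]
grip_width: 0.0145
```

```bash
python3 go.py 0 60|tail -2
```

```text
pos [ 0.6086 -0.0224  0.1699] dp [ 0.0044 -0.0001 -0.0002] rot [-0.0001 -0.     -0.0004] q [-1.1836  1.1601  0.9613  1.9188  0.4961  0.6616  0.185 ] F [ 0.2197 -0.2072 -1.6313]
tip [ 0.4816 -0.0058  0.0754] axis [-0.7653  0.0008 -0.6437] want [-0.766  -0.     -0.6428] axial 0.0035425071503575353 lat [ 0.0002 -0.0001 -0.0002] w 0.01452513200883428 t 17.625
```

Creep until the collar touches, with small pushes.

move_arm:
  jaw: [255, 255, 255, 255, 255]
  dp:
    - [0.0015, 0, 0]
    - [0.0015, 0, 0]
    - [0.0015, 0, 0]
    - [0, 0, 0]
    - [0, 0, 0]
  rotation:
    - [0, 0, 0]
    - [0, 0, 0]
    - [0, 0, 0]
    - [0, 0, 0]
    - [0, 0, 0]

```text
clock: 18.25
position: [0.6076, -0.0223, 0.1692]
tool_rot: [-2.094, 0.702, -3.14]
force: [13.1, -1.7, 12.0]
grip_width: 0.015
```

```bash
python3 go.py 0 60|tail -1
python3 - <<'E'
from h import *
s=grab_frame("scene");t=grab_frame("top");cv2.imwrite("pics/scene5.png",s);cv2.imwrite("pics/top5.png",t)
a=cv2.resize(s[160:225,300:380],(480,390),interpolation=cv2.INTER_CUBIC);b=cv2.resize(t[140:206,320:380],(300,330),interpolation=cv2.INTER_CUBIC)
W=np.zeros((390,780,3),np.uint8);W[:,:480]=a;W[:330,480:]=b
cv2.imwrite("pics/v6.png",W)
E
```

```text
tip [ 0.4808 -0.006   0.0745] axis [-0.7637 -0.001  -0.6456] want [-0.766  -0.     -0.6428] axial 0.002313144002652384 lat [ 0.0001 -0.0001 -0.0002] w 0.01501801993286752 t 18.25
```

View pics/v6.png

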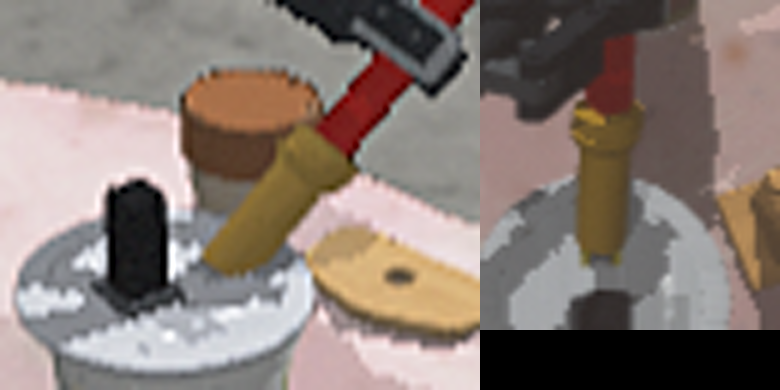

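The collar sits flush on the tube mouth (scene crop about (320,155)), the cover is still seated, and the push is about 18 N along the bore. Drawing it out along the axis.

move_arm:
  jaw: [255, 255, 255, 255, 255, 255, 255, 255, 255, 255]
  dp:
    - [-0.0035, 0, 0]
    - [-0.006, 0, 0]
    - [-0.012, 0, 0]
    - [-0.015, 0, 0]
    - [-0.015, 0, 0]
    - [-0.015, 0, 0]
    - [-0.015, 0, 0]
    - [-0.015, 0, 0]
    - [-0.015, 0, 0]
    - [0, 0, 0]
  rotation:
    - [0, 0, 0]
    - [0, 0, 0]
    - [0, 0, 0]
    - [0, 0, 0]
    - [0, 0, 0]
    - [0, 0, 0]
    - [0, 0, 0]
    - [0, 0, 0]
    - [0, 0, 0]
    - [0, 0, 0]

```text
clock: 19.6
position: [0.6746, -0.0227, 0.2254]
tool_rot: [-2.096, 0.7, 3.14]
force: [0.0, -0.5, -0.9]
grip_width: 0.0151
```

```bash
python3 go.py .16 60|tail -2
```

```text
pos [ 0.6746 -0.0227  0.2254] dp [-0.0878  0.0004 -0.0005] rot [-0.     -0.0001 -0.0008] q [-1.0913  1.0902  0.9736  1.7555  0.513   0.7681  0.3134] F [ 0.0095 -0.4974 -0.8862]
tip [ 0.5477 -0.006   0.1309] axis [-0.7648  0.0014 -0.6443] want [-0.766  -0.     -0.6428] axial 0.08979950056480884 lat [ 0.0001 -0.0003 -0.0001] w 0.015106003569047505 t 19.6
```

move_arm:
  jaw: [255, 255, 255, 255, 255, 255, 255, 255]
  dp:
    - [-0.01, 0, 0]
    - [-0.015, 0, 0]
    - [-0.015, 0, 0]
    - [-0.015, 0, 0]
    - [-0.015, 0, 0]
    - [-0.015, 0, 0]
    - [-0.01, 0, 0]
    - [0, 0, 0]
  rotation:
    - [0, 0, 0]
    - [0, 0, 0]
    - [0, 0, 0]
    - [0, 0, 0]
    - [0, 0, 0]
    - [0, 0, 0]
    - [0, 0, 0]
    - [0, 0, 0]

```text
clock: 20.6
position: [0.7325, -0.0227, 0.2741]
tool_rot: [-2.095, 0.7, 3.14]
force: [0.2, 0.5, -0.8]
grip_width: 0.0148
```

Run:
```python
from ik import *
from scipy.spatial.transform import Slerp
o=bot.observe();R0=Ro.from_euler("xyz",o["tool_rot"]);A=R0.as_matrix();g0=o["position"]-.019*A[:,2];print("tip",g0+.158*A[:,0],o["position"],o["force"],o["grip_width"])
for phi in(60,40,20):
    Q=np.diag([-1,1,-1.])@Ro.from_euler("x",np.radians(phi)).as_matrix();R1=Ro.from_matrix(Q);g1=np.array([.70,.10,.35])
    S=Slerp([0,1],Ro.concatenate([R0,R1]));q=o["qpos"].copy();rows=[];n=8
    for i in range(1,n+1):
        B=S(i/n);A_=S((i-1)/n);x=g0+(g1-g0)*i/n+.019*B.as_matrix()[:,2];xp=g0+(g1-g0)*(i-1)/n+.019*A_.as_matrix()[:,2];q_=q.copy()
        f=lambda q:np.r_[(fk(q,P)[0]-x)*20,(B.inv()*fk(q,P)[1]).as_rotvec()*5,(q-q_)*.02]
        r=least_squares(f,q,bounds=(lo+.02,hi-.02));q=r.x;rows.append((np.round(A_.inv().apply(x-xp)/.8,4).tolist(),np.round((A_.inv()*B).as_rotvec()/np.pi,4).tolist()))
    print(phi,np.abs(r.fun[:6]).max(),q,"\n",rows[0],rows[3],rows[-1],"\n",[r[0] for r in rows])
```

```text
[ 0.3212  0.5243  0.429   0.3273 -0.0879  1.4871 -0.0076 -0.0114] 0.002935605017667297 [-1  1 -1  1 -1  1 -1]
[0.0193 0.0214 0.0328 0.0508 0.0035 0.0123]
tip [ 0.6055 -0.0061  0.1796] [ 0.7325 -0.0227  0.2741] [ 0.1751  0.4998 -0.7868] 0.014792681566400267
60 1.9632051728529007e-05 [-0.8983  0.961   0.7263  1.1284  0.4259  1.5212  1.1527] 
 ([-0.0027, -0.0011, -0.0198], [0.0, 0.0139, -0.0241]) ([0.0002, -0.0017, -0.0201], [0.0, 0.0139, -0.0241]) ([0.0042, -0.0013, -0.0199], [0.0, 0.0139, -0.0241]) 
 [[-0.0027, -0.0011, -0.0198], [-0.0017, -0.0014, -0.02], [-0.0008, -0.0016, -0.0201], [0.0002, -0.0017, -0.0201], [0.0012, -0.0017, -0.0201], [0.0022, -0.0016, -0.0201], [0.0032, -0.0015, -0.02], [0.0042, -0.0013, -0.0199]]
40 2.2444698525019308e-05 [-0.7819  0.8086  0.6004  1.1495  0.2598  1.4502  1.2172] 
 ([-0.0024, -0.0002, -0.0199], [-0.0133, 0.0179, -0.0215]) ([0.001, 0.002, -0.0202], [-0.0133, 0.0179, -0.0215]) ([0.0048, 0.0057, -0.0194], [-0.0133, 0.0179, -0.0215]) 
 [[-0.0024, -0.0002, -0.0199], [-0.0012, 0.0005, -0.0201], [-0.0, 0.0012, -0.0202], [0.001, 0.002, -0.0202], [0.0021, 0.0028, -0.0202], [0.0031, 0.0037, -0.02], [0.004, 0.0047, -0.0197], [0.0048, 0.0057, -0.0194]]
20 2.4008276013860914e-05 [-0.6152  0.6881  0.4602  1.1861  0.06    1.3761  1.3202] 
 ([-0.0021, 0.0008, -0.02], [-0.0266, 0.0217, -0.0183]) ([0.0018, 0.0055, -0.02], [-0.0266, 0.0217, -0.0183]) ([0.0053, 0.0123, -0.0171], [-0.0266, 0.0217, -0.0183]) 
 [[-0.0021, 0.0008, -0.02], [-0.0007, 0.0023, -0.0202], [0.0006, 0.0039, -0.0202], [0.0018, 0.0055, -0.02], [0.0029, 0.0072, -0.0196], [0.0039, 0.0089, -0.019], [0.0047, 0.0106, -0.0181], [0.0053, 0.0123, -0.0171]]
```

move_arm:
  jaw: [255, 255, 255, 255, 255, 255, 255, 255, 255, 255]
  dp:
    - [-0.0027, -0.0011, -0.02]
    - [-0.0017, -0.0014, -0.02]
    - [-0.0008, -0.0016, -0.02]
    - [0, -0.0017, -0.02]
    - [0.0012, -0.0017, -0.02]
    - [0.0022, -0.0016, -0.02]
    - [0.0032, -0.0015, -0.02]
    - [0.0042, -0.0013, -0.02]
    - [0, 0, 0]
    - [0, 0, 0]
  rotation:
    - [0, 0.0139, -0.0241]
    - [0, 0.0139, -0.0241]
    - [0, 0.0139, -0.0241]
    - [0, 0.0139, -0.0241]
    - [0, 0.0139, -0.0241]
    - [0, 0.0139, -0.0241]
    - [0, 0.0139, -0.0241]
    - [0, 0.0139, -0.0241]
    - [0, 0, 0]
    - [0, 0, 0]

```text
clock: 21.85
position: [0.6998, 0.0829, 0.3396]
tool_rot: [-2.094, 0.001, 3.14]
force: [-0.4, -0.4, -0.4]
grip_width: 0.015
```

Run:
```python
from h import *
o=bot.observe();A=Ro.from_euler("xyz",o["tool_rot"]).as_matrix();g=o["position"]-.019*A[:,2]
print("tip",g+.158*A[:,0],"axis",A[:,0],"tilt deg",np.degrees(np.arcsin(A[2,0])),o["force"],o["grip_width"],np.abs(o["qd"]).max())
Q=np.diag([-1,1,-1.])@Ro.from_euler("x",np.radians(60)).as_matrix();rel(o["position"],Q)
s=grab_frame("scene");t=grab_frame("top");cv2.imwrite("pics/scene6.png",s)
print("cover",circ("scene",s,.1085,(.489,-.0055),.056,.005,fixr=True),circ("top",t,.1085,(.489,-.0055),.056,.005,fixr=True))
for d in(158,56,-52): print(d,proj("scene",g+d/1e3*A[:,0]))
cv2.imwrite("pics/v7.png",np.hstack([s[:300,230:470],t[90:390,180:480]]))
```

```text
tip [0.5419 0.0996 0.3489] axis [-1.      0.0012 -0.0012] tilt deg -0.06612259040261748 [-0.4008 -0.3831 -0.3776] 0.01496942594379037 0.005568906505803169
pos [0.6998 0.0829 0.3396] dp [0. 0. 0.] rot [-0.0001 -0.0001 -0.0005] q [-0.8745  0.9696  0.7204  1.1388  0.4044  1.5615  1.1893] F [-0.4008 -0.3831 -0.3776]
cover (array([ 0.4887, -0.0063,  0.056 ]), np.int64(91), np.float64(0.0012383130809090293)) (array([ 0.4888, -0.0052,  0.056 ]), np.int64(160), np.float64(0.0011064593776951332))
158 [319.1436  84.3604]
56 [356.6424  76.1929]
-52 [392.6916  68.3411]
```

View pics/v7.png

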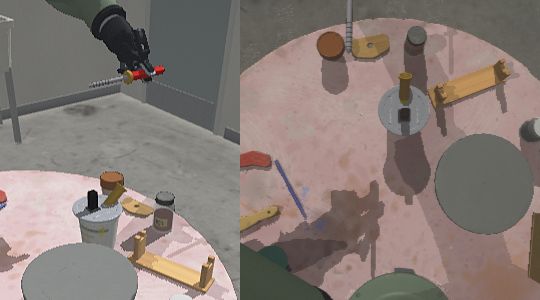

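The gauge is held level with its tip at about (320,86) against a predicted (319,84). The cover is still seated and the bystanders haven't moved. I'll let it settle and hand in.

move_arm:
  jaw: [255, 255, 255, 255]
  dp:
    - [0, 0, 0]
    - [0, 0, 0]
    - [0, 0, 0]
    - [0, 0, 0]
  rotation:
    - [0, 0, 0]
    - [0, 0, 0]
    - [0, 0, 0]
    - [0, 0, 0]

```text
clock: 22.45
position: [0.7, 0.0836, 0.3402]
tool_rot: [-2.095, 0.0, 3.141]
force: [0.5, 0.0, -1.5]
grip_width: 0.0153
```

```bash
python3 -c "
from workcell import bot,workorder
print(workorder.job_done()); o=bot.observe(); print(o['clock'],o['position'],o['tool_rot'],o['grip_width'])"
```

```text
the job is handed in; nothing more can be done
None
the job is handed in; nothing more can be done
```

The job is done and handed in at about 22.5 s of the 72 s allowed. I set the cover on the tub and released it. I then took the gauge from the cradle, slid it into the tube until its collar stopped on the mouth, and drew it out along the bore.

**Last checks:**
- **Cover:** it fits at (0.489, −0.006) in both views, within about 1 mm of where it was before the gauge went in, and looks level.
- **Insertion:** the collar was flush with the mouth in the picture, with about 18 N of push along the bore.
- **Gauge:** it is held still, with its axis about 0.1° off level, at z ≈ 0.35 m against about 0.154 m for the knob top. It is well clear of the tub, cover and cradle.
- **Jar, cup and kidney:** they appear unmoved in the last picture; I did not measure them.

**What disagreed or went wrong:**
- **Placing the cover:** the first lowering caught the rim at about 29 N (plus about 10 N sideways in x and in y) and needed a 1–2 mm sideways shift before it seated.
- **First tilt for insertion:** the arm stopped about 4° short with the wrist near a joint limit, so I rolled the gauge 60° about its own axis and inserted it that way.
- **Pictures against the model:** the scene camera showed points 1–2 px lower than predicted. The tub-centre estimates spread over about 7 mm in y before I checked them by overlay.
- **Collar stop:** contact came about 2 mm short of the modelled position, within the measuring error.

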